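# Find the packed carton by its weight and put it in the dispatch tray

### The arm

A 7-joint arm with a two-finger parallel gripper is mounted at the origin on the work surface; the furniture and walls round the work are solid. World frame = base frame: x ahead of the robot, y to its left, z up, the work surface at z = 0. Lengths are in m, angles in rad, forces in N, time in s.
With the tool pointing down it reaches from about 0.425 to 0.875 m from the base axis. Payload 4.7 kg.
Tool frame: the origin (TCP) lies at the very end of the fingers, on their centre line; the grasp point (between the pads) lies 19 mm behind it (hold_point_z is the x of the grasp point in the tool frame, in m); x points along the fingers, y is the direction in which the jaws open and shut, and the axes are right-handed (so a half turn about x gives the same grasp; the last joint's range is limited). The gripper opens to 87 mm and grips with 3 to 60 N. Pads are 19 mm wide; open, the fingers measure 117 mm over their backs; the gripper's body (75 mm by 190 mm) begins 51 mm behind the grasp point.
Start: joints at [1.126, 0.321, -0.07, 1.45, 0.023, 1.371, -0.057], TCP at [0.288, -0.583, 0.223] pointing down, gripper open.
Joint ranges: [-2.86, 2.86], [-0.3, 2.09], [-1.38, 1.24], [0.06, 2.45], [-1.56, 4.7], [0.09, 2.05], [-2.69, 2.69]. Speed limits (rad/s): [2.57, 2.57, 3.14, 3.14, 3.14, 3.14, 3.14].

### API

Orientations are given as [roll, pitch, yaw] about the fixed x, y, z axes, in that order (R = Rz(yaw) Ry(pitch) Rx(roll)).
In Python, from bench import sense, capture, job_done, regions_of, hold_point_z gives the robot as it stands. The module is installed in compiled form; this text tells all that it offers.
- The arm moves only by the shell command python3 -m handwheel 'ROWS' [OPENING]. ROWS is JSON, a list of rows, each an object of numbers: "dx", "dy", "dz": the shift along the world's x, y, z each as a share of 250 mm, from -1 to 1; "wx", "wy", "wz": the turn, a rotation vector about the world's x, y, z each as a share of 90 degrees, from -1 to 1. In form: [{"dx": .., "dy": .., "dz": .., "wx": .., "wy": .., "wz": ..}, ...]. A call has 1 to 8 rows; each row shifts and turns the commanded pose from where the row before left it; what a row does not reach is not made up. A row lasts 1/10 s, in which the tool goes at most 50 mm and 8.59 degrees, less where a joint would pass 70% of its speed; a pose out of reach is approached as far as the arm can. A call with a number of a shift or a turn outside -1 to 1 is refused whole. A call with a gripper value outside its range is refused whole. OPENING is the opening, from 0 (shut) to 1 (fully open), set as the call begins (- or left out, the last holds). The fingers move at their own pace and stop on an object; the grip force is fixed at half the most. Time passes only in rows, so rows that do not move let the fingers close. It gives the time, the measured TCP pose, the force and the opening at its end, in the units of the state.
- sense(): the state, without advancing time (a new reading comes with each control period).
- capture(name): name is "scene" or "side" or "wrist"; returns a dict with "frame" (384x512x3 uint8, red, green, blue), "depth" (384x512 float32, m along the optical axis (not along the pixel's ray), 0 where there is no reading), "mtx" (3x3 intrinsics, pixels), "D" ([k1, k2, p1, p2, k3] as OpenCV has them; the pictures are not rectified), "view" (4x4, takes a point from world to camera coordinates). Camera axes: x right, y up, looking along -z (the intrinsics and any distortion apply to the point x, -y, -z); pixel columns grow to the right and rows downward; lengths in m; the calibration is good to about 2 mm. A picture is of the moment at which its call begins.
- job_done(): hands the job in, once; it reports no verdict.
Trained networks look in a picture, given as the dict that the camera call returned (one of the last four; its "shot" number tells which), for a name from the list of things; names that differ only in an ending like _2 or _b are one class to them, and where a whole thing is asked for, a point or a joint stands for the part that bears it (a point fixed in the world has none). Each returns a list of dicts, best first, with "p" (0 to 1); they miss things now and then, are a little off and sometimes report something else, mostly with a low value. They report only what shows in the picture. A call takes as long as a camera call. They do not tell look-alikes from the thing itself.
- regions_of(picture, label): "mask" (384x512 bool, what is visible of it) and "position" ([column, row] in pixels, amid what is visible of it).
The state is a dict: "time": time; "q": joint angles; "qd": joint speeds; "tau": joint torques, N m; "tcp_pos": TCP position; "tool_rot": TCP orientation; "contact_force": force on the tool from outside, world axes, zero at the start; "ft_torque": the same for the moment, N m; "width": finger opening in m.
Only numpy, scipy, OpenCV 4.12 (cv2) and the standard library are available. Lean on these libraries where they do the work, as an engineer would, in place of code of your own. Each camera call takes 0.05 s, during which the arm holds its last target.

### The job

Only one of the three look-alike cartons on the bench is packed; the other two are empty. Before carrying any carton away, feel for the heavy one: tip a carton up by one end, about a centimetre, with its other end still on the bench. Then set the packed carton down gently, flat in the blue tray, and leave the two empty ones standing where they are.

Things in the scene. Friction and masses are not known exactly. Their poses are not given: they have to be found in the camera images.
- carton_1_center (a point): closed brown cardboard carton with pale tape along its top, 140 x 46 x 50 mm (its x, y, z). This point: its centre, 25 mm above its underside; z up. One of the three look-alikes, a different one each time, is packed (0.55 to 0.8 kg), the others empty (0.08 to 0.15 kg); centre of mass within 5 mm of this point in each.
- carton_2_center (a point): closed brown cardboard carton with pale tape along its top, 140 x 46 x 50 mm (its x, y, z). This point: its centre, 25 mm above its underside; z up. Grasp from above across the 46 mm width; to feel the weight, about 45 mm from the centre along x. A firm grip raised straight up may lift it level: lean the gripper with the carton.
- carton_3_center (a point): closed brown cardboard carton with pale tape along its top, 140 x 46 x 50 mm (its x, y, z). This point: its centre, 25 mm above its underside; z up. Only these three cartons are meant.
- tray: fixed shallow blue tray on the bench, 196 x 126 x 29 mm outside (its x, y, z), walls 4 mm thick with a rounded rim 6 mm wide, open at the top; inside 182 x 112 mm, inner floor 4 mm above the bench. Origin: centre of its underside; x along its length, z up.
Not all that is in view belongs to the job. What is shaped like the part that bears carton_1_center but green is not meant.

How it is judged:
On the way:
1. a carton is tipped up by one end, at least 2 degrees, with its other end resting on the bench (or within a few mm of it) and none carried away (((angle between carton_1_center's own z axis and vertical above 0.035 rad and height (world z) of carton_1_center below 0.033 m) or (angle between carton_1_center's own z axis and vertical above 0.09 rad and height (world z) of carton_1_center below 0.037 m) or (angle between carton_1_center's own z axis and vertical above 0.15 rad and height (world z) of carton_1_center below 0.042 m) or (angle between carton_2_center's own z axis and vertical above 0.035 rad and height (world z) of carton_2_center below 0.033 m) or (angle between carton_2_center's own z axis and vertical above 0.09 rad and height (world z) of carton_2_center below 0.037 m) or (angle between carton_2_center's own z axis and vertical above 0.15 rad and height (world z) of carton_2_center below 0.042 m) or (angle between carton_3_center's own z axis and vertical above 0.035 rad and height (world z) of carton_3_center below 0.033 m) or (angle between carton_3_center's own z axis and vertical above 0.09 rad and height (world z) of carton_3_center below 0.037 m) or (angle between carton_3_center's own z axis and vertical above 0.15 rad and height (world z) of carton_3_center below 0.042 m)) and distance of each of carton_1_center, carton_2_center, carton_3_center from where it was at the start of the episode below 0.06 m), for 0.2 s.
At the end, for the whole second after the job is handed in: The packed carton (it presses on the tray with more than 3.5 N) lies at rest in the blue tray: its centre within 60 mm of the tray's centre along each tray axis, on the tray floor and level to 0.15 rad. The other two stand at rest, level to 0.1 rad, within 60 mm of where they stood at the start (((x of carton_1_center in the frame of tray between -0.06 and 0.06 m and y of carton_1_center in the frame of tray between -0.06 and 0.06 m and z of carton_1_center in the frame of tray between 0.02 and 0.04 m and angle between carton_1_center's own z axis and vertical below 0.15 rad and contact force between carton_1 and tray above 3.5 N and linear speed of each of carton_1, carton_2, carton_3 below 0.02 m/s and distance of each of carton_2_center, carton_3_center from where it was at the start of the episode below 0.06 m and angle between each of carton_2_center, carton_3_center's own z axis and vertical below 0.1 rad) or (x of carton_2_center in the frame of tray between -0.06 and 0.06 m and y of carton_2_center in the frame of tray between -0.06 and 0.06 m and z of carton_2_center in the frame of tray between 0.02 and 0.04 m and angle between carton_2_center's own z axis and vertical below 0.15 rad and contact force between carton_2 and tray above 3.5 N and linear speed of each of carton_2, carton_1, carton_3 below 0.02 m/s and distance of each of carton_1_center, carton_3_center from where it was at the start of the episode below 0.06 m and angle between each of carton_1_center, carton_3_center's own z axis and vertical below 0.1 rad) or (x of carton_3_center in the frame of tray between -0.06 and 0.06 m and y of carton_3_center in the frame of tray between -0.06 and 0.06 m and z of carton_3_center in the frame of tray between 0.02 and 0.04 m and angle between carton_3_center's own z axis and vertical below 0.15 rad and contact force between carton_3 and tray above 3.5 N and linear speed of each of carton_3, carton_1, carton_2 below 0.02 m/s and distance of each of carton_1_center, carton_2_center from where it was at the start of the episode below 0.06 m and angle between each of carton_1_center, carton_2_center's own z axis and vertical below 0.1 rad))); the robot touches nothing.
It fails at once if two of the cartons have been moved more than 60 mm from their places (distance of each of carton_1_center, carton_2_center from where it was at the start of the episode above 0.06 m or distance of each of carton_1_center, carton_3_center from where it was at the start of the episode above 0.06 m or distance of each of carton_2_center, carton_3_center from where it was at the start of the episode above 0.06 m).
It fails at once if a carton is dropped into the tray (faster than 0.9 m/s over it) ((horizontal distance between carton_1_center and tray below 0.1 m and height (world z) of carton_1_center below 0.1 m and linear speed of carton_1 above 0.9 m/s) or (horizontal distance between carton_2_center and tray below 0.1 m and height (world z) of carton_2_center below 0.1 m and linear speed of carton_2 above 0.9 m/s) or (horizontal distance between carton_3_center and tray below 0.1 m and height (world z) of carton_3_center below 0.1 m and linear speed of carton_3 above 0.9 m/s)).
It also fails if it takes over 61 s, if anything falls off the work surface, if the arm or the gripper's body presses on something with over 40 N, if the wrist force passes 120 N, or if a joint passes its speed limit or range.

## Working session

There is one attempt and no reset: what is moved stays moved. The work goes in short steps, Python scripts to look and compute and a shell command to move; the robot and the scene stay as the last step left them, time stands still between calls to the robot, and variables do not carry over. Pictures are saved under pics/ and viewed, and the job is handed in when it is done.

```bash
mkdir -p pics; ls
cat > h.py <<'E'
import numpy as np, cv2
from bench import *
def world(c,uv,depth=None):
    uv=np.atleast_2d(np.float64(uv))
    n=cv2.undistortPoints(uv.reshape(-1,1,2),c['mtx'],np.array(c['D'],float)).reshape(-1,2)
    d=np.array([c['depth'][int(round(v)),int(round(u))] for u,v in uv]) if depth is None else depth
    P=np.c_[n[:,0]*d,-n[:,1]*d,-d,np.ones(len(d))]
    return (np.linalg.inv(c['view'])@P.T).T[:,:3]
def maskpts(c,m):
    v,u=np.nonzero(m&(c['depth']>0)); return world(c,np.c_[u,v])
def save(c,n): cv2.imwrite('pics/'+n+'.png',c['frame'][...,::-1])
E
python3 - <<'E'
from h import *
s=sense(); print(s)
print(hold_point_z)
for n in ("scene","side"):
    c=capture(n); save(c,n+'0')
    for l in ("carton_1_center","tray"):
        for r in regions_of(c,l):
            P=maskpts(c,r['mask'])
            top=P[P[:,2]>P[:,2].max()-.5]
            print(n,l,round(r['p'],2),np.round(r['position']),r['mask'].sum(),np.percentile(P,[2,50,98],axis=0).round(3).tolist())
            if 'carton' in l:
                t=P[abs(P[:,2]-.05)<.008]
                if len(t)>20:
                    q=cv2.minAreaRect(np.float32(t[:,:2])*1000); print('  rect',q, len(t))
            else:
                t=P[abs(P[:,2]-.029)<.005]; print('  rect',cv2.minAreaRect(np.float32(t[:,:2])*1000))
E
```

```text
pics
{'time': 0.0, 'q': array([ 1.12611468,  0.32184386, -0.07012545,  1.45165981,  0.02260703,
        1.37080649, -0.0568817 ]), 'qd': array([-0.00094118, -0.00105628, -0.00264557, -0.00075086, -0.00082511,
       -0.00158447,  0.00017551]), 'tau': array([-2.26180719e-04, -4.91297507e+01, -4.03852863e-01, -3.12527633e+01,
       -6.39656908e-02,  4.35798825e-02,  1.73731723e-04]), 'tcp_pos': array([ 0.28758749, -0.5823022 ,  0.22145592]), 'tool_rot': array([-1.52314165,  1.56886673,  2.07732122]), 'contact_force': array([-0.21387792,  0.31571492,  0.59238623]), 'ft_torque': array([-0.03296418, -0.00262732,  0.05753558]), 'width': 0.0866894807617527}
-0.0187
scene carton_1_center 0.66 [272. 221.] 959 [[0.243, 0.102, 0.002], [0.306, 0.148, 0.037], [0.367, 0.179, 0.052]]
  rect ((310.758056640625, 132.75750732421875), (139.2683868408203, 54.45198440551758), 21.451587677001953) 406
scene tray 0.9 [294. 162.] 698 [[0.367, -0.495, 0.001], [0.467, -0.44, 0.013], [0.566, -0.346, 0.029]]
  rect ((466.3621826171875, -418.8018493652344), (134.12547302246094, 197.25218200683594), 79.3578109741211)
side carton_1_center 0.79 [225. 222.] 1086 [[0.415, 0.17, 0.0], [0.478, 0.208, 0.048], [0.553, 0.217, 0.053]]
  rect ((485.4754638671875, 192.54367065429688), (50.613304138183594, 141.90077209472656), 86.15852355957031) 624
side carton_1_center 0.68 [283. 228.] 1149 [[0.242, 0.099, 0.0], [0.308, 0.143, 0.047], [0.372, 0.176, 0.052]]
  rect ((311.2706298828125, 132.29344177246094), (140.36224365234375, 49.59857177734375), 21.927474975585938) 647
side tray 0.89 [302. 127.] 1072 [[0.371, -0.495, -0.0], [0.469, -0.432, 0.007], [0.564, -0.35, 0.03]]
  rect ((466.78759765625, -420.0209655761719), (131.74578857421875, 198.4528045654297), 76.99211120605469)
```

View pics/scene0.png

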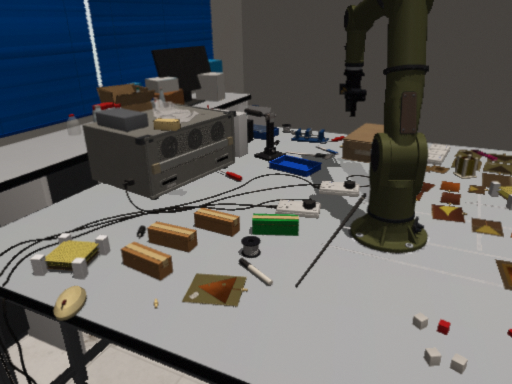

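View pics/side0.png

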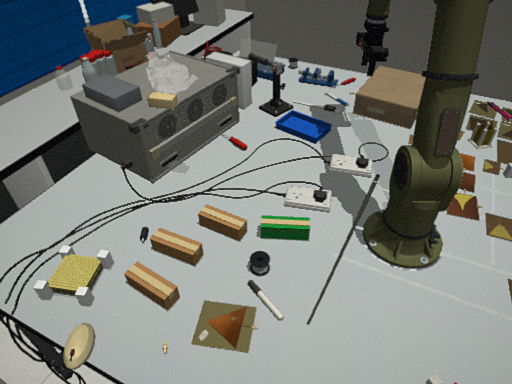

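The scene view shows brown cartons at about (217,221), (172,236) and (147,260). The green look-alike is at (275,224) and is excluded. The tray is at (295,165). In the side view the cartons are at (222,221), (177,246) and (151,284), with the green one at (285,228). The networks found only one brown carton, so I'll take all three from the depth image.

Run:
```python
from h import *
for n,seeds in (("side",[(222,221),(177,246),(151,284)]),("scene",[(217,221),(172,236),(147,260)])):
    c=capture(n)
    v,u=np.mgrid[0:384,0:512]; P=world(c,np.c_[u.ravel(),v.ravel()]).reshape(384,512,3)
    hsv=cv2.cvtColor(c['frame'],cv2.COLOR_RGB2HSV)
    ok=(c['depth']>0)&(P[...,2]>.008)&(P[...,2]<.07)&(hsv[...,0]<28)&(hsv[...,1]>60)
    N,lab,st,ce=cv2.connectedComponentsWithStats(ok.astype(np.uint8))
    for s in seeds:
        k=np.bincount(lab[s[1]-6:s[1]+6,s[0]-6:s[0]+6].ravel(),minlength=N); k[0]=0; k=k.argmax()
        Q=P[lab==k]; t=Q[(Q[:,2]>.046)]
        print(n,s,len(Q),len(t),'z',np.percentile(t[:,2],[5,50,95]).round(4),cv2.minAreaRect(np.float32(t[:,:2])*1000), t[:,:2].mean(0).round(4))
    if n=='side':
        cv2.imwrite('pics/crop.png',cv2.resize(c['frame'][180:320,110:330,::-1],None,fx=3.5,fy=3.5,interpolation=cv2.INTER_CUBIC))
    R=[r for r in regions_of(c,'tray')][0]; 
    Q=maskpts(c,R['mask']); t=Q[Q[:,2]>.024]; print('tray',cv2.minAreaRect(np.float32(t[:,:2])*1000))
```

```text
side (222, 221) 972 563 z [0.0469 0.0496 0.0521] ((485.54998779296875, 192.55624389648438), (48.596046447753906, 141.63340759277344), 87.34868621826172) [0.4833 0.1935]
side (177, 246) 1119 688 z [0.0472 0.0496 0.0521] ((554.0032958984375, 326.5279541015625), (142.1871795654297, 48.86712646484375), 1.6590728759765625) [0.5519 0.3278]
side (151, 284) 1262 898 z [0.0472 0.0493 0.0516] ((537.0396728515625, 459.6502380371094), (47.530738830566406, 142.0565948486328), 83.1207504272461) [0.5346 0.4606]
tray ((467.3650817871094, -422.4903564453125), (130.67103576660156, 193.60748291015625), 79.5498046875)
scene (217, 221) 826 337 z [0.0472 0.0495 0.0517] ((484.48193359375, 193.98379516601562), (51.131858825683594, 141.3230438232422), 87.75281524658203) [0.4815 0.1961]
scene (172, 236) 955 403 z [0.0474 0.0497 0.0516] ((552.9547729492188, 328.3751220703125), (144.6358642578125, 49.754337310791016), 1.7681373357772827) [0.5485 0.33  ]
scene (147, 260) 1147 544 z [0.0475 0.05   0.0517] ((533.7750854492188, 459.4642333984375), (49.02366256713867, 141.55760192871094), 83.08331298828125) [0.5316 0.4623]
tray ((468.2929382324219, -417.45489501953125), (134.08480834960938, 196.27516174316406), 78.79108428955078)
```

View pics/crop.png

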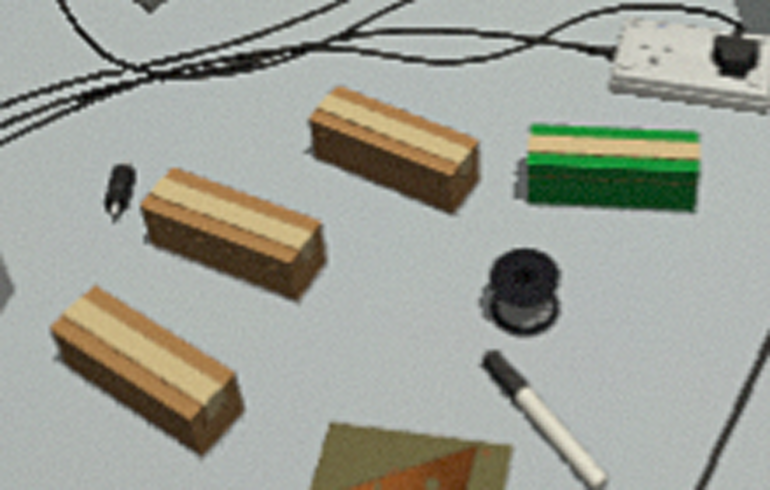

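The crop confirms three brown cartons and one green one to the right. Next I'll check for obstacles near the path and the tray.

```bash
cat >> h.py <<'E'
from scipy.spatial.transform import Rotation as R
def st():
    s=sense(); Rm=R.from_euler('xyz',s['tool_rot']).as_matrix()
    j=np.degrees(np.arctan2(Rm[1,1],Rm[0,1]))
    print('t',round(s['time'],2),'tcp',s['tcp_pos'].round(4),'xaxis',Rm[:,0].round(3),'jaw',round(j,1),'q',s['q'].round(2),'w',round(s['width'],4),'F',s['contact_force'].round(2),'M',s['ft_torque'].round(2))
    return s,Rm
def to(pos,jaw,lean=0):
    """jaw dir deg; lean deg about jaw axis. prints total shares"""
    s,Rm=st(); a=np.radians(jaw)
    y=np.array([np.cos(a),np.sin(a),0]); 
    if y@Rm[:,1]<0: y=-y
    x=np.array([0,0,-1.]); x=R.from_rotvec(np.radians(lean)*y).apply(x)
    T=np.c_[x,y,np.cross(x,y)]
    w=R.from_matrix(T@Rm.T).as_rotvec()
    print('shift share',((np.array(pos)-s['tcp_pos'])/.25).round(3),'turn share',(w/(np.pi/2)).round(3))
E
python3 - <<'E'
from h import *
st()
c=capture('side')
v,u=np.mgrid[0:384,0:512]; P=world(c,np.c_[u.ravel(),v.ravel()]); P=P[c['depth'].ravel()>0]
r=np.hypot(P[:,0],P[:,1]-0)
for x0 in np.arange(.2,.95,.1):
    print(round(x0,1),[int(1000*np.max(P[(abs(P[:,0]-x0)<.05)&(abs(P[:,1]-y0)<.05)][:,2],initial=-.001)) for y0 in np.arange(-.8,.7,.1)])
E
```

```text
t 0.5 tcp [ 0.2878 -0.5828  0.2225] xaxis [-0.  0. -1.] jaw -63.7 q [ 1.13  0.32 -0.07  1.45  0.02  1.37 -0.06] w 0.0869 F [-0.77 -0.64  0.43] M [ 0.    0.04 -0.  ]
0.2 [102, 104, 475, 392, 23, 44, 44, 38, 43, 51, 3, 10, 17, 5, 4]
0.3 [101, 335, 480, 480, 4, 26, 26, 41, 45, 54, 52, 43, 17, 7, 3]
0.4 [16, 316, 335, 32, 32, 31, 7, 24, 27, 52, 54, 3, 4, 6, 10]
0.5 [60, 12, 9, 32, 30, 8, 8, 8, 8, 9, 53, 53, 52, 52, 5]
0.6 [60, 5, 197, 210, 30, 8, 26, 10, 9, 15, 51, 54, 52, 53, 37]
0.7 [55, 20, 205, 206, 245, 246, 246, 246, 133, 15, 15, 21, 53, 51, 51]
0.8 [168, 122, 205, 205, 245, 246, 271, 260, 278, 247, 225, 11, 11, 51, 53]
0.9 [169, 142, -1, 204, 244, 254, 256, 266, 295, 295, 75, 8, 23, 45, 48]
```

```bash
python3 -m handwheel '[{"dx":0.094,"dy":0.17,"wz":-0.04},{"dx":0.094,"dy":0.17,"wz":-0.04},{"dx":0.094,"dy":0.17,"wz":-0.04},{"dx":0.094,"dy":0.17,"wz":-0.04},{"dx":0.094,"dy":0.17,"wz":-0.04},{"dx":0.094,"dy":0.17,"wz":-0.04},{"dx":0.094,"dy":0.17,"wz":-0.04},{"dx":0.094,"dy":0.17,"wz":-0.04}]' 1; python3 -c "
from h import *
to([.53,.191,.10],87.4)"
```

```text
t 0.55 tcp [ 0.2878 -0.5828  0.2226] xaxis [ 0. -0. -1.] jaw -63.7 q [ 1.13  0.32 -0.07  1.45  0.02  1.37 -0.06] w 0.0873 F [-0.98  0.68  0.25] M [ 0.03  0.02 -0.05]
shift share [ 0.969  3.095 -0.49 ] turn share [ 0.     0.    -0.321]$[0]: bad value
```

```bash
python3 -m handwheel '[{"dx":0.094,"dy":0.17,"dz":0,"wx":0,"wy":0,"wz":-0.04},{"dx":0.094,"dy":0.17,"dz":0,"wx":0,"wy":0,"wz":-0.04},{"dx":0.094,"dy":0.17,"dz":0,"wx":0,"wy":0,"wz":-0.04},{"dx":0.094,"dy":0.17,"dz":0,"wx":0,"wy":0,"wz":-0.04},{"dx":0.094,"dy":0.17,"dz":0,"wx":0,"wy":0,"wz":-0.04},{"dx":0.094,"dy":0.17,"dz":0,"wx":0,"wy":0,"wz":-0.04},{"dx":0.094,"dy":0.17,"dz":0,"wx":0,"wy":0,"wz":-0.04},{"dx":0.094,"dy":0.17,"dz":0,"wx":0,"wy":0,"wz":-0.04}]' 1; python3 -c "
from h import *
to([.53,.191,.10],87.4)"
```

```text
time: 1.35
tcp_pos: [0.4766, -0.241, 0.223]
tool_rot: [2.336, 1.57, -0.852]
contact_force: [0.6, -0.8, 0.1]
width: 0.0865
t 1.35 tcp [ 0.4766 -0.241   0.223 ] xaxis [ 0.001 -0.001 -1.   ] jaw -92.7 q [ 0.7   0.09 -0.3   1.73  0.03  1.33 -1.22] w 0.0865 F [ 0.59 -0.84  0.13] M [ 0.07  0.03 -0.02]
shift share [ 0.214  1.728 -0.492] turn share [0.001 0.    0.001]
```

```bash
python3 -m handwheel '[{"dx":0.024,"dy":0.19,"dz":0,"wx":0,"wy":0,"wz":0},{"dx":0.024,"dy":0.19,"dz":0,"wx":0,"wy":0,"wz":0},{"dx":0.024,"dy":0.19,"dz":0,"wx":0,"wy":0,"wz":0},{"dx":0.024,"dy":0.19,"dz":0,"wx":0,"wy":0,"wz":0},{"dx":0.024,"dy":0.19,"dz":-0.05,"wx":0,"wy":0,"wz":0},{"dx":0.024,"dy":0.19,"dz":-0.05,"wx":0,"wy":0,"wz":0},{"dx":0.024,"dy":0.19,"dz":-0.05,"wx":0,"wy":0,"wz":0},{"dx":0.024,"dy":0.19,"dz":-0.05,"wx":0,"wy":0,"wz":0}]' 1
python3 - <<'E'
from h import *
to([.53,.191,.10],87.4)
c=capture('wrist'); save(c,'wr1')
E
```

```text
time: 2.15
tcp_pos: [0.524, 0.1389, 0.1726]
tool_rot: [2.94, 1.569, -0.246]
contact_force: [1.0, -1.1, 0.1]
width: 0.087
t 2.15 tcp [0.524  0.1389 0.1726] xaxis [ 0.001 -0.    -1.   ] jaw -92.5 q [ 0.28  0.17 -0.64  1.77  0.11  1.24 -2.01] w 0.087 F [ 0.97 -1.11  0.08] M [ 0.05 -0.    0.01]
shift share [ 0.024  0.208 -0.291] turn share [ 0.     0.001 -0.001]
```

View pics/wr1.png

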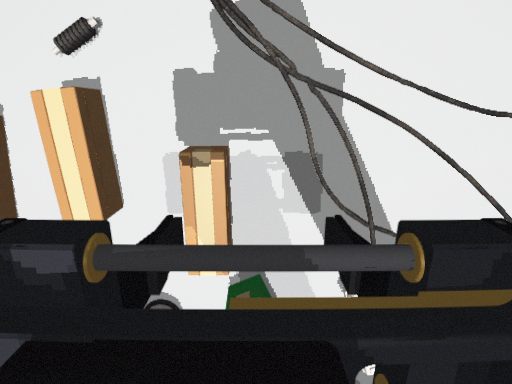

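The wrist view shows carton A ahead of the fingers at about (207,210), to the left of centre as expected. I'll go down onto its +x end.

```bash
python3 -m handwheel '[{"dx":0.012,"dy":0.104,"dz":-0.08,"wx":0,"wy":0,"wz":0},{"dx":0.012,"dy":0.104,"dz":-0.08,"wx":0,"wy":0,"wz":0},{"dx":0,"dy":0,"dz":-0.13,"wx":0,"wy":0,"wz":0}]' 1
python3 - <<'E'
from h import *
to([.53,.191,.019],87.4)
E
```

```text
time: 2.5
tcp_pos: [0.5308, 0.1945, 0.1014]
tool_rot: [-2.334, 1.565, 0.769]
contact_force: [-0.0, 0.1, 1.0]
width: 0.0872
t 2.5 tcp [0.5308 0.1945 0.1014] xaxis [ 0.004  0.004 -1.   ] jaw -92.2 q [ 0.18  0.3  -0.66  1.8   0.2   1.11 -2.16] w 0.0872 F [-0.02  0.14  0.98] M [ 0.03  0.01 -0.02]
shift share [-0.003 -0.014 -0.33 ] turn share [-0.003  0.003 -0.004]
```

```bash
python3 -m handwheel '[{"dx":0,"dy":-0.005,"dz":-0.14,"wx":0,"wy":0,"wz":0},{"dx":0,"dy":-0.005,"dz":-0.13,"wx":0,"wy":0,"wz":0},{"dx":0,"dy":0,"dz":-0.06,"wx":0,"wy":0,"wz":0},{"dx":0,"dy":0,"dz":0,"wx":0,"wy":0,"wz":0}]' 1; python3 -m handwheel '[{"dx":0,"dy":0,"dz":0,"wx":0,"wy":0,"wz":0},{"dx":0,"dy":0,"dz":0,"wx":0,"wy":0,"wz":0},{"dx":0,"dy":0,"dz":0,"wx":0,"wy":0,"wz":0},{"dx":0,"dy":0,"dz":0,"wx":0,"wy":0,"wz":0},{"dx":0,"dy":0,"dz":0,"wx":0,"wy":0,"wz":0},{"dx":0,"dy":0,"dz":0,"wx":0,"wy":0,"wz":0}]' 0
python3 - <<'E'
from h import *
s,_=st(); print(s['tau'].round(2))
E
```

```text
time: 2.9
tcp_pos: [0.5283, 0.1859, 0.0157]
tool_rot: [0.281, 1.566, -2.904]
contact_force: [-0.7, -0.2, -0.0]
width: 0.087
time: 3.5
tcp_pos: [0.5305, 0.1879, 0.0182]
tool_rot: [-2.284, 1.568, 0.814]
contact_force: [1.2, 3.2, -0.2]
width: 0.0467
t 3.5 tcp [0.5305 0.1879 0.0182] xaxis [ 0.002  0.002 -1.   ] jaw -92.5 q [ 0.15  0.4  -0.62  1.87  0.28  0.96 -2.21] w 0.0467 F [ 1.22  3.24 -0.19] M [ 0.72 -0.27 -0.03]
[  1.65 -41.94  -4.88 -24.03   0.66   1.04   0.06]
```

```bash
cat > avg.py <<'E'
from h import *
F=[];M=[];T=[]
for i in range(6):
    c=capture('side'); s=sense(); F.append(s['contact_force']);M.append(s['ft_torque']);T.append(s['tau'])
print('F',np.mean(F,0).round(2),'sd',np.std(F,0).round(2),'M',np.mean(M,0).round(2),'tau',np.mean(T,0).round(2)); st()
E
python3 avg.py; python3 -m handwheel '[{"dx":-0.0016,"dy":0,"dz":0.008,"wx":0,"wy":-0.011,"wz":0},{"dx":-0.0016,"dy":0,"dz":0.008,"wx":0,"wy":-0.011,"wz":0},{"dx":-0.0016,"dy":0,"dz":0.008,"wx":0,"wy":-0.011,"wz":0},{"dx":-0.0016,"dy":0,"dz":0.008,"wx":0,"wy":-0.011,"wz":0},{"dx":-0.0016,"dy":0,"dz":0.008,"wx":0,"wy":-0.011,"wz":0},{"dx":0,"dy":0,"dz":0,"wx":0,"wy":0,"wz":0},{"dx":0,"dy":0,"dz":0,"wx":0,"wy":0,"wz":0}]'; python3 avg.py
```

```text
F [1.27 3.63 1.27] sd [0.56 0.67 0.52] M [ 0.84 -0.28 -0.12] tau [  1.6  -41.03  -4.72 -23.25   0.73   1.04   0.12]
t 3.8 tcp [0.5305 0.188  0.0182] xaxis [ 0.002  0.002 -1.   ] jaw -92.5 q [ 0.15  0.4  -0.62  1.86  0.28  0.96 -2.21] w 0.0456 F [2.46 4.94 2.2 ] M [ 1.04 -0.37 -0.12]
time: 4.5
tcp_pos: [0.5271, 0.186, 0.0273]
tool_rot: [-3.114, 1.486, -0.016]
contact_force: [0.6, 0.6, -2.6]
width: 0.0456
F [ 0.66  0.02 -2.94] sd [0.56 0.79 0.48] M [0.04 0.23 0.04] tau [ -0.06 -39.82  -5.67 -27.01   0.27  -0.51  -0.  ]
t 4.8 tcp [0.5272 0.1861 0.027 ] xaxis [ 0.084 -0.001 -0.996] jaw -92.5 q [ 0.15  0.32 -0.63  1.94  0.29  0.89 -2.24] w 0.0457 F [ 1.08 -1.06 -3.17] M [-0.09  0.33  0.06]
```

Run:
```python
from h import *
c=capture('side'); 
cv2.imwrite('pics/tilt.png',cv2.resize(c['frame'][150:280,120:330,::-1],None,fx=3.5,fy=3.5,interpolation=cv2.INTER_CUBIC))
```

```text
(no output)
```

View pics/tilt.png

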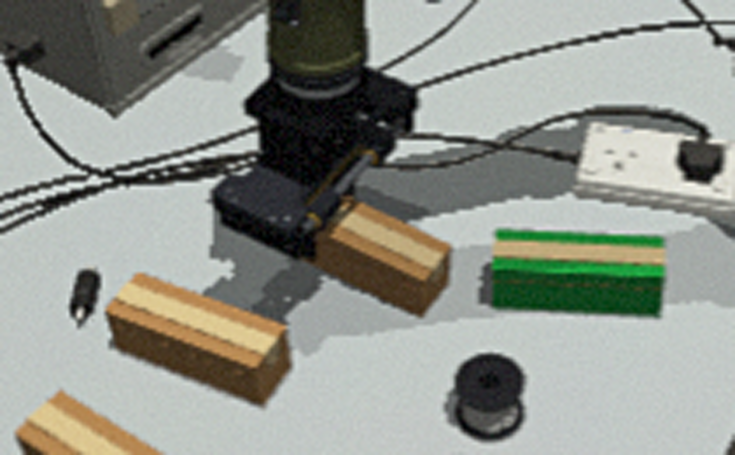

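Carton A is raised at its far end with its near end (about (425,300) in the crop) still on the bench. It reads about 3 N in z, which suggests it is the packed one. I'll lower it and test carton B for comparison.

```bash
python3 -m handwheel '[{"dx":0.0016,"dy":0,"dz":-0.008,"wx":0,"wy":0.011,"wz":0},{"dx":0.0016,"dy":0,"dz":-0.008,"wx":0,"wy":0.011,"wz":0},{"dx":0.0016,"dy":0,"dz":-0.008,"wx":0,"wy":0.011,"wz":0},{"dx":0.0016,"dy":0,"dz":-0.008,"wx":0,"wy":0.011,"wz":0},{"dx":0.0016,"dy":0,"dz":-0.007,"wx":0,"wy":0.011,"wz":0},{"dx":0,"dy":0,"dz":0,"wx":0,"wy":0,"wz":0},{"dx":0,"dy":0,"dz":0,"wx":0,"wy":0,"wz":0}]';  python3 -m handwheel '[{"dx":0,"dy":0,"dz":0,"wx":0,"wy":0,"wz":0},{"dx":0,"dy":0,"dz":0,"wx":0,"wy":0,"wz":0},{"dx":0,"dy":0,"dz":0,"wx":0,"wy":0,"wz":0},{"dx":0,"dy":0,"dz":0,"wx":0,"wy":0,"wz":0},{"dx":0,"dy":0,"dz":0.1,"wx":0,"wy":0,"wz":0},{"dx":0,"dy":0,"dz":0.15,"wx":0,"wy":0,"wz":0},{"dx":0,"dy":0,"dz":0.15,"wx":0,"wy":0,"wz":0}]' 1
python3 - <<'E'
from h import *
to([.5985,.3285,.10],91.7)
E
```

```text
time: 5.55
tcp_pos: [0.5296, 0.1865, 0.0182]
tool_rot: [0.404, 1.569, -2.782]
contact_force: [-4.3, -1.6, 2.9]
width: 0.0457
time: 6.25
tcp_pos: [0.5295, 0.1868, 0.1186]
tool_rot: [-0.097, 1.57, 3.001]
contact_force: [0.5, 0.4, -0.1]
width: 0.0858
t 6.25 tcp [0.5295 0.1868 0.1186] xaxis [-0.001  0.    -1.   ] jaw -92.5 q [ 0.19  0.27 -0.67  1.78  0.18  1.15 -2.14] w 0.0858 F [ 0.54  0.44 -0.09] M [ 0.03 -0.01  0.04]
shift share [ 0.276  0.567 -0.075] turn share [-0.    -0.001  0.047]
```

```bash
python3 -m handwheel '[{"dx":0.069,"dy":0.142,"dz":0,"wx":0,"wy":0,"wz":0.012},{"dx":0.069,"dy":0.142,"dz":0,"wx":0,"wy":0,"wz":0.012},{"dx":0.069,"dy":0.142,"dz":0,"wx":0,"wy":0,"wz":0.012},{"dx":0.069,"dy":0.142,"dz":0,"wx":0,"wy":0,"wz":0.012},{"dx":0,"dy":0,"dz":-0.05,"wx":0,"wy":0,"wz":0},{"dx":0,"dy":0,"dz":0,"wx":0,"wy":0,"wz":0}]' 1;   python3 - <<'E'
from h import *
to([.5985,.3285,.019],91.7)
E
```

```text
time: 6.85
tcp_pos: [0.5974, 0.3292, 0.103]
tool_rot: [0.262, 1.567, -2.847]
contact_force: [-1.6, -0.8, -0.8]
width: 0.0873
t 6.85 tcp [0.5974 0.3292 0.103 ] xaxis [-0.004 -0.001 -1.   ] jaw -88.1 q [-0.07  0.55 -0.66  1.48  0.35  1.23 -2.31] w 0.0873 F [-1.62 -0.83 -0.82] M [ 0.01  0.04 -0.03]
shift share [ 0.004 -0.003 -0.336] turn share [ 0.001 -0.002 -0.002]
```

```bash
python3 -m handwheel '[{"dx":0.004,"dy":-0.003,"dz":-0.14,"wx":0,"wy":0,"wz":0},{"dx":0,"dy":0,"dz":-0.13,"wx":0,"wy":0,"wz":0},{"dx":0,"dy":0,"dz":-0.066,"wx":0,"wy":0,"wz":0},{"dx":0,"dy":0,"dz":0,"wx":0,"wy":0,"wz":0}]' 1; python3 -m handwheel '[{"dx":0,"dy":0,"dz":0,"wx":0,"wy":0,"wz":0},{"dx":0,"dy":0,"dz":0,"wx":0,"wy":0,"wz":0},{"dx":0,"dy":0,"dz":0,"wx":0,"wy":0,"wz":0},{"dx":0,"dy":0,"dz":0,"wx":0,"wy":0,"wz":0},{"dx":0,"dy":0,"dz":0,"wx":0,"wy":0,"wz":0},{"dx":0,"dy":0,"dz":0,"wx":0,"wy":0,"wz":0}]' 0; python3 avg.py;  python3 -m handwheel '[{"dx":-0.0016,"dy":0,"dz":0.008,"wx":0,"wy":-0.011,"wz":0},{"dx":-0.0016,"dy":0,"dz":0.008,"wx":0,"wy":-0.011,"wz":0},{"dx":-0.0016,"dy":0,"dz":0.008,"wx":0,"wy":-0.011,"wz":0},{"dx":-0.0016,"dy":0,"dz":0.008,"wx":0,"wy":-0.011,"wz":0},{"dx":-0.0016,"dy":0,"dz":0.008,"wx":0,"wy":-0.011,"wz":0},{"dx":0,"dy":0,"dz":0,"wx":0,"wy":0,"wz":0},{"dx":0,"dy":0,"dz":0,"wx":0,"wy":0,"wz":0}]'; python3 avg.py
```

```text
time: 7.25
tcp_pos: [0.5983, 0.3253, 0.0187]
tool_rot: [0.609, 1.565, -2.502]
contact_force: [0.5, -0.9, 0.3]
width: 0.0871
time: 7.85
tcp_pos: [0.6, 0.328, 0.0216]
tool_rot: [-3.075, 1.57, 0.098]
contact_force: [0.9, -1.2, 0.2]
width: 0.0469
F [-0.52 -0.33  1.8 ] sd [0.16 0.58 0.47] M [0.06 0.07 0.01] tau [-3.000e-02 -5.441e+01 -1.030e+01 -2.577e+01  8.000e-02 -1.600e-01
  0.000e+00]
t 8.15 tcp [0.5999 0.3281 0.0216] xaxis [ 0.  0. -1.] jaw -88.2 q [-0.09  0.63 -0.63  1.54  0.4   1.1  -2.34] w 0.0454 F [-0.67 -0.61  2.52] M [ 0.03  0.11 -0.02]
time: 8.85
tcp_pos: [0.5973, 0.3278, 0.0312]
tool_rot: [3.104, 1.485, -0.006]
contact_force: [-1.5, -0.2, -1.1]
width: 0.0459
F [-0.36 -0.32 -0.54] sd [0.6  0.24 0.55] M [0.01 0.31 0.02] tau [ 8.000e-02 -5.277e+01 -9.420e+00 -2.717e+01  4.600e-01 -5.400e-01
 -1.000e-02]
t 9.15 tcp [0.5978 0.3278 0.0311] xaxis [ 0.086 -0.    -0.996] jaw -88.2 q [-0.09  0.56 -0.62  1.62  0.43  1.02 -2.39] w 0.0458 F [ 0.47 -0.66 -0.58] M [ 0.03  0.29 -0.01]
```

Carton B reads about 0.5 N at the same tilt, so it is empty. A is the packed one, and a small level lift will confirm it. I'll set B down, retreat and look at A again.

```bash
python3 -m handwheel '[{"dx":0.0016,"dy":0,"dz":-0.008,"wx":0,"wy":0.011,"wz":0},{"dx":0.0016,"dy":0,"dz":-0.008,"wx":0,"wy":0.011,"wz":0},{"dx":0.0016,"dy":0,"dz":-0.008,"wx":0,"wy":0.011,"wz":0},{"dx":0.0016,"dy":0,"dz":-0.008,"wx":0,"wy":0.011,"wz":0},{"dx":0.0016,"dy":0,"dz":-0.007,"wx":0,"wy":0.011,"wz":0},{"dx":0,"dy":0,"dz":0,"wx":0,"wy":0,"wz":0},{"dx":0,"dy":0,"dz":0,"wx":0,"wy":0,"wz":0}]';  python3 -m handwheel '[{"dx":0,"dy":0,"dz":0,"wx":0,"wy":0,"wz":0},{"dx":0,"dy":0,"dz":0,"wx":0,"wy":0,"wz":0},{"dx":0,"dy":0,"dz":0,"wx":0,"wy":0,"wz":0},{"dx":0,"dy":0,"dz":0,"wx":0,"wy":0,"wz":0},{"dx":0,"dy":0,"dz":0.1,"wx":0,"wy":0,"wz":0},{"dx":0,"dy":0,"dz":0.15,"wx":0,"wy":0,"wz":0},{"dx":0,"dy":0,"dz":0.19,"wx":0,"wy":0,"wz":0},{"dx":0,"dy":0,"dz":0.0,"wx":0,"wy":0,"wz":0}]' 1
cat > find.py <<'E'
from h import *
import sys
for n in ("side","scene"):
    c=capture(n); save(c,sys.argv[1]+n)
    v,u=np.mgrid[0:384,0:512]; P=world(c,np.c_[u.ravel(),v.ravel()]).reshape(384,512,3)
    hsv=cv2.cvtColor(c['frame'],cv2.COLOR_RGB2HSV)
    ok=(c['depth']>0)&(P[...,2]>.008)&(P[...,2]<.07)&(hsv[...,0]<28)&(hsv[...,1]>60)&(P[...,0]>.35)&(P[...,0]<.7)
    N,lab,st_,ce=cv2.connectedComponentsWithStats(ok.astype(np.uint8))
    for k in range(1,N):
        if st_[k,4]<300: continue
        Q=P[lab==k]; t=Q[Q[:,2]>.044]
        if len(t)<100: continue
        print(n,ce[k].round(),len(t),'z',np.percentile(t[:,2],[5,95]).round(3),cv2.minAreaRect(np.float32(t[:,:2])*1000))
E
python3 find.py f1
python3 - <<'E'
from h import *
to([.485,.19,.10],87.4)
E
```

```text
time: 9.85
tcp_pos: [0.6004, 0.3279, 0.0216]
tool_rot: [-2.66, 1.57, 0.513]
contact_force: [1.0, -0.0, 0.8]
width: 0.0456
time: 10.65
tcp_pos: [0.6033, 0.331, 0.1397]
tool_rot: [-2.663, 1.558, 0.51]
contact_force: [0.1, 1.3, -0.1]
width: 0.0868
side [224. 221.] 583 z [0.046 0.052] ((484.64453125, 188.40663146972656), (48.16704177856445, 142.31686401367188), 86.05132293701172)
side [177. 245.] 708 z [0.047 0.052] ((554.3884887695312, 325.7803039550781), (140.93907165527344, 49.44488525390625), 1.7290180921554565)
side [152. 285.] 926 z [0.046 0.052] ((536.972412109375, 459.61138916015625), (47.69603729248047, 142.85174560546875), 83.26356506347656)
scene [217. 220.] 360 z [0.046 0.051] ((482.38995361328125, 190.24440002441406), (51.54248046875, 142.79856872558594), 86.53499603271484)
scene [172. 235.] 433 z [0.046 0.051] ((552.420166015625, 327.4552307128906), (140.75314331054688, 49.37026596069336), 2.103579044342041)
scene [147. 259.] 588 z [0.046 0.052] ((535.097412109375, 459.28961181640625), (51.09970474243164, 145.11463928222656), 83.0121841430664)
t 10.75 tcp [0.6006 0.3286 0.1335] xaxis [ 0.003  0.001 -1.   ] jaw -88.2 q [-0.06  0.53 -0.67  1.45  0.33  1.27 -2.3 ] w 0.0866 F [ 0.02  0.01 -0.88] M [0.05 0.06 0.01]
shift share [-0.463 -0.554 -0.134] turn share [-0.001  0.002 -0.049]
```

View pics/f1side.png

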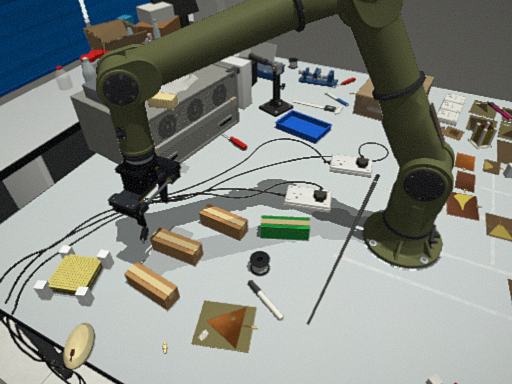

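All three cartons stand flat, and A at (224,221) moved only about 4 mm. I'll grasp A at its centre.

```bash
python3 -m handwheel '[{"dx":-0.1165,"dy":-0.14,"dz":0,"wx":0,"wy":0,"wz":-0.015},{"dx":-0.1165,"dy":-0.14,"dz":0,"wx":0,"wy":0,"wz":-0.015},{"dx":-0.1165,"dy":-0.14,"dz":0,"wx":0,"wy":0,"wz":-0.015},{"dx":-0.1165,"dy":-0.14,"dz":0,"wx":0,"wy":0,"wz":-0.015},{"dx":0,"dy":0,"dz":-0.1,"wx":0,"wy":0,"wz":0},{"dx":0,"dy":0,"dz":0,"wx":0,"wy":0,"wz":0}]' 1;   python3 - <<'E'
from h import *
to([.484,.189,.019],86.4)
E
```

```text
time: 11.35
tcp_pos: [0.4804, 0.185, 0.1035]
tool_rot: [0.614, 1.564, -2.593]
contact_force: [0.1, -0.2, 0.0]
width: 0.0869
t 11.35 tcp [0.4804 0.185  0.1035] xaxis [-0.005 -0.003 -1.   ] jaw -93.7 q [ 0.22  0.19 -0.7   1.9   0.14  1.1  -2.17] w 0.0869 F [ 0.11 -0.24  0.04] M [0.09 0.09 0.01]
shift share [ 0.014  0.016 -0.338] turn share [ 0.002 -0.003  0.001]
```

```bash
python3 -m handwheel '[{"dx":0,"dy":0.002,"dz":-0.14,"wx":0,"wy":0,"wz":0},{"dx":0,"dy":0,"dz":-0.13,"wx":0,"wy":0,"wz":0},{"dx":0,"dy":0,"dz":-0.076,"wx":0,"wy":0,"wz":0},{"dx":0,"dy":0,"dz":0,"wx":0,"wy":0,"wz":0}]' 1; python3 -m handwheel '[{"dx":0,"dy":0,"dz":0,"wx":0,"wy":0,"wz":0},{"dx":0,"dy":0,"dz":0,"wx":0,"wy":0,"wz":0},{"dx":0,"dy":0,"dz":0,"wx":0,"wy":0,"wz":0},{"dx":0,"dy":0,"dz":0,"wx":0,"wy":0,"wz":0},{"dx":0,"dy":0,"dz":0,"wx":0,"wy":0,"wz":0},{"dx":0,"dy":0,"dz":0,"wx":0,"wy":0,"wz":0},{"dx":0,"dy":0,"dz":0,"wx":0,"wy":0,"wz":0}]' 0; python3 avg.py;  python3 -m handwheel '[{"dx":0,"dy":0,"dz":0.02,"wx":0,"wy":0,"wz":0},{"dx":0,"dy":0,"dz":0.03,"wx":0,"wy":0,"wz":0},{"dx":0,"dy":0,"dz":0.03,"wx":0,"wy":0,"wz":0},{"dx":0,"dy":0,"dz":0,"wx":0,"wy":0,"wz":0},{"dx":0,"dy":0,"dz":0,"wx":0,"wy":0,"wz":0}]'; python3 avg.py
```

```text
time: 11.75
tcp_pos: [0.4807, 0.1886, 0.017]
tool_rot: [0.119, 1.563, -3.083]
contact_force: [0.9, -0.4, 0.8]
width: 0.0867
time: 12.45
tcp_pos: [0.4836, 0.1887, 0.0204]
tool_rot: [-2.694, 1.57, 0.385]
contact_force: [-0.2, 0.6, 1.5]
width: 0.0457
F [-0.28  0.36  2.92] sd [0.83 0.48 1.1 ] M [ 0.11  0.11 -0.03] tau [ 2.500e-01 -3.516e+01 -4.960e+00 -2.406e+01  1.700e-01 -1.100e-01
  3.000e-02]
t 12.75 tcp [0.4836 0.1887 0.0204] xaxis [ 0.  0. -1.] jaw -93.6 q [ 0.18  0.32 -0.67  1.97  0.24  0.94 -2.25] w 0.0457 F [0.54 1.04 4.05] M [ 0.12  0.1  -0.04]
time: 13.25
tcp_pos: [0.4834, 0.1883, 0.0402]
tool_rot: [2.42, 1.57, -0.785]
contact_force: [0.0, 0.5, -6.6]
width: 0.0454
F [-0.07  0.12 -7.21] sd [0.47 0.59 0.3 ] M [0.03 0.04 0.01] tau [ 1.000e-02 -3.851e+01 -5.650e+00 -2.887e+01  4.000e-02 -1.000e-01
  0.000e+00]
t 13.55 tcp [0.4831 0.1884 0.0398] xaxis [-0.001 -0.    -1.   ] jaw -93.6 q [ 0.19  0.29 -0.68  1.95  0.22  0.98 -2.23] w 0.0458 F [ 0.25  1.39 -7.13] M [ 0.07 -0.    0.03]
```

Lifted level, carton A reads 7.2 N, about 0.73 kg, which confirms it as the packed one. Now I'll carry it to the tray.

```bash
python3 -m handwheel '[{"dx":0,"dy":0,"dz":0.1,"wx":0,"wy":0,"wz":0},{"dx":0,"dy":0,"dz":0.14,"wx":0,"wy":0,"wz":0},{"dx":0,"dy":0,"dz":0.12,"wx":0,"wy":0,"wz":0},{"dx":0,"dy":-0.05,"dz":0.04,"wx":0,"wy":0,"wz":0},{"dx":0,"dy":-0.1,"dz":0,"wx":0,"wy":0,"wz":-0.01},{"dx":0,"dy":-0.15,"dz":0,"wx":0,"wy":0,"wz":-0.01},{"dx":0,"dy":-0.16,"dz":0,"wx":0,"wy":0,"wz":-0.01},{"dx":0,"dy":-0.16,"dz":0,"wx":0,"wy":0,"wz":-0.01}]' 0; python3 -m handwheel '[{"dx":0,"dy":-0.16,"dz":0,"wx":0,"wy":0,"wz":-0.01},{"dx":0,"dy":-0.16,"dz":0,"wx":0,"wy":0,"wz":-0.01},{"dx":0,"dy":-0.16,"dz":0,"wx":0,"wy":0,"wz":-0.01},{"dx":0,"dy":-0.16,"dz":0,"wx":0,"wy":0,"wz":-0.01},{"dx":0,"dy":-0.16,"dz":0,"wx":0,"wy":0,"wz":0},{"dx":0,"dy":-0.16,"dz":0,"wx":0,"wy":0,"wz":0},{"dx":0,"dy":-0.16,"dz":0,"wx":0,"wy":0,"wz":0},{"dx":0,"dy":-0.16,"dz":0,"wx":0,"wy":0,"wz":0}]' 0;  python3 - <<'E'
from h import *
to([.467,-.420,.10],79.2)
E
```

```text
time: 14.35
tcp_pos: [0.4829, 0.0323, 0.14]
tool_rot: [1.895, 1.57, -1.372]
contact_force: [1.5, -0.8, -7.7]
width: 0.0456
time: 15.15
tcp_pos: [0.483, -0.2879, 0.1397]
tool_rot: [-0.174, 1.57, 2.779]
contact_force: [1.0, 0.9, -7.2]
width: 0.0455
t 15.15 tcp [ 0.483  -0.2879  0.1397] xaxis [-0.001  0.    -1.   ] jaw -100.8 q [ 0.76  0.21 -0.31  1.77  0.07  1.17 -1.32] w 0.0455 F [ 0.98  0.94 -7.18] M [ 0.06 -0.09 -0.03]
shift share [-0.064 -0.528 -0.159] turn share [-0. -0. -0.]
```

```bash
python3 -m handwheel '[{"dx":-0.016,"dy":-0.15,"dz":0,"wx":0,"wy":0,"wz":0},{"dx":-0.016,"dy":-0.15,"dz":0,"wx":0,"wy":0,"wz":0},{"dx":-0.016,"dy":-0.13,"dz":0,"wx":0,"wy":0,"wz":0},{"dx":-0.016,"dy":-0.1,"dz":0,"wx":0,"wy":0,"wz":0},{"dx":0,"dy":0,"dz":-0.08,"wx":0,"wy":0,"wz":0},{"dx":0,"dy":0,"dz":-0.1,"wx":0,"wy":0,"wz":0},{"dx":0,"dy":0,"dz":-0.06,"wx":0,"wy":0,"wz":0},{"dx":0,"dy":0,"dz":0,"wx":0,"wy":0,"wz":0}]' 0;  python3 - <<'E'
from h import *
to([.467,-.420,.0244],79.2)
c=capture('side')
cv2.imwrite('pics/over.png',cv2.resize(c['frame'][60:190,220:400,::-1],None,fx=4,fy=4,interpolation=cv2.INTER_CUBIC))
E
```

```text
time: 15.95
tcp_pos: [0.4654, -0.417, 0.0765]
tool_rot: [-0.547, 1.564, 2.407]
contact_force: [-0.3, 0.6, -7.2]
width: 0.0453
t 15.95 tcp [ 0.4654 -0.417   0.0765] xaxis [-0.005  0.005 -1.   ] jaw -100.8 q [ 0.87  0.39 -0.23  1.67  0.1   1.1  -1.14] w 0.0453 F [-0.32  0.62 -7.23] M [0.14 0.1  0.02]
shift share [ 0.006 -0.012 -0.208] turn share [-0.003 -0.003 -0.001]
```

View pics/over.png

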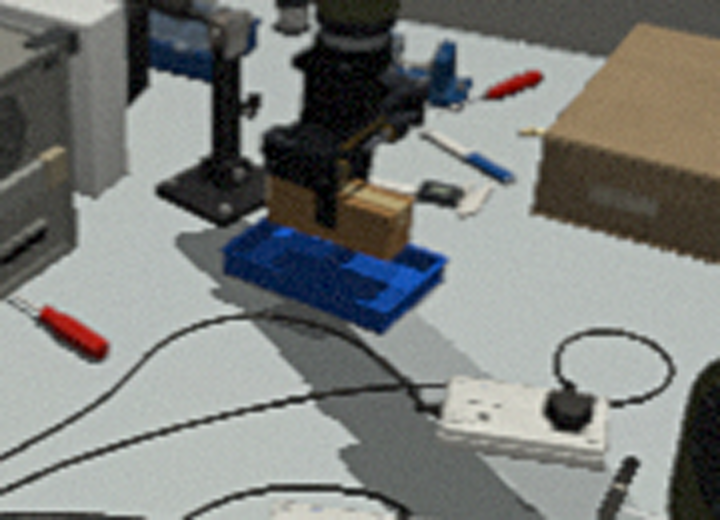

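The carton at crop (340,215) hangs level over the tray at (335,275) and is lined up with it. I'll lower it gently.

```bash
python3 -m handwheel '[{"dx":0,"dy":0,"dz":-0.06,"wx":0,"wy":0,"wz":0},{"dx":0,"dy":0,"dz":-0.05,"wx":0,"wy":0,"wz":0},{"dx":0,"dy":0,"dz":-0.04,"wx":0,"wy":0,"wz":0},{"dx":0,"dy":0,"dz":-0.03,"wx":0,"wy":0,"wz":0},{"dx":0,"dy":0,"dz":-0.014,"wx":0,"wy":0,"wz":0},{"dx":0,"dy":0,"dz":0,"wx":0,"wy":0,"wz":0},{"dx":0,"dy":0,"dz":0,"wx":0,"wy":0,"wz":0}]' 0;  python3 avg.py
```

```text
time: 16.7
tcp_pos: [0.4677, -0.4193, 0.032]
tool_rot: [2.548, 1.57, -0.782]
contact_force: [-0.8, -0.4, -7.7]
width: 0.0459
F [ 0.36  0.11 -7.13] sd [0.62 0.51 0.48] M [0.05 0.04 0.02] tau [-0.000e+00 -5.459e+01 -2.860e+00 -2.990e+01 -4.000e-02 -7.000e-02
  0.000e+00]
t 17.0 tcp [ 0.4675 -0.4192  0.032 ] xaxis [ 0.    -0.001 -1.   ] jaw -100.8 q [ 0.87  0.44 -0.22  1.7   0.11  1.01 -1.15] w 0.0458 F [-0.26  0.75 -6.78] M [0.01 0.07 0.03]
```

Still 7.6 mm above the floor; easing down.

```bash
python3 -m handwheel '[{"dx":0,"dy":0,"dz":-0.01,"wx":0,"wy":0,"wz":0},{"dx":0,"dy":0,"dz":-0.01,"wx":0,"wy":0,"wz":0},{"dx":0,"dy":0,"dz":-0.006,"wx":0,"wy":0,"wz":0},{"dx":0,"dy":0,"dz":-0.004,"wx":0,"wy":0,"wz":0},{"dx":0,"dy":0,"dz":0,"wx":0,"wy":0,"wz":0},{"dx":0,"dy":0,"dz":0,"wx":0,"wy":0,"wz":0}]' 0;  python3 avg.py
```

```text
time: 17.6
tcp_pos: [0.4672, -0.4189, 0.0245]
tool_rot: [-0.187, 1.57, 2.766]
contact_force: [-3.4, 2.4, -0.3]
width: 0.0457
F [-3.71  2.82  0.87] sd [0.33 0.78 0.81] M [ 0.65  0.78 -0.01] tau [-1.300e-01 -5.098e+01 -2.700e+00 -2.923e+01  5.000e-02 -1.640e+00
 -0.000e+00]
t 17.9 tcp [ 0.4672 -0.4189  0.0245] xaxis [-0.  0. -1.] jaw -100.8 q [ 0.87  0.45 -0.22  1.71  0.11  1.   -1.15] w 0.046 F [-4.12  3.55  1.59] M [ 0.75  0.86 -0.01]
```

The floor now carries the weight. I'll open to about 64 mm so the fingers stay inside the walls, then rise.

```bash
python3 -m handwheel '[{"dx":0,"dy":0,"dz":0,"wx":0,"wy":0,"wz":0},{"dx":0,"dy":0,"dz":0,"wx":0,"wy":0,"wz":0},{"dx":0,"dy":0,"dz":0,"wx":0,"wy":0,"wz":0},{"dx":0,"dy":0,"dz":0,"wx":0,"wy":0,"wz":0}]' 0.73; python3 -m handwheel '[{"dx":0,"dy":0,"dz":0.05,"wx":0,"wy":0,"wz":0},{"dx":0,"dy":0,"dz":0.12,"wx":0,"wy":0,"wz":0},{"dx":0,"dy":0,"dz":0.16,"wx":0,"wy":0,"wz":0},{"dx":0,"dy":0,"dz":0.16,"wx":0,"wy":0,"wz":0},{"dx":0,"dy":0,"dz":0.16,"wx":0,"wy":0,"wz":0},{"dx":0,"dy":0,"dz":0.1,"wx":0,"wy":0,"wz":0},{"dx":0,"dy":0,"dz":0,"wx":0,"wy":0,"wz":0}]'; python3 find.py f2; python3 -c "
from h import *
c=capture('side')
cv2.imwrite('pics/end.png',cv2.resize(c['frame'][60:190,220:400,::-1],None,fx=4,fy=4,interpolation=cv2.INTER_CUBIC)); st()"
```

```text
time: 18.3
tcp_pos: [0.468, -0.4196, 0.0245]
tool_rot: [2.602, 1.569, -0.728]
contact_force: [-0.9, 0.1, 0.3]
width: 0.0622
time: 19.0
tcp_pos: [0.4697, -0.4208, 0.218]
tool_rot: [2.594, 1.561, -0.736]
contact_force: [0.6, 0.3, 0.4]
width: 0.0637
side [304. 123.] 265 z [0.046 0.056] ((466.1044616699219, -417.1138000488281), (47.86539840698242, 139.73728942871094), 80.7127456665039)
side [177. 245.] 713 z [0.047 0.052] ((554.3062744140625, 327.0153503417969), (141.27708435058594, 48.70380401611328), 1.303257942199707)
side [152. 285.] 928 z [0.047 0.052] ((537.3509521484375, 459.459716796875), (47.86225128173828, 142.7080535888672), 83.04027557373047)
scene [295. 161.] 176 z [0.045 0.056] ((464.72332763671875, -414.9100646972656), (56.96452713012695, 142.6519317626953), 80.73228454589844)
scene [172. 235.] 433 z [0.045 0.051] ((551.9701538085938, 326.9091491699219), (140.63619995117188, 50.79533004760742), 0.9429785013198853)
scene [147. 259.] 578 z [0.046 0.052] ((533.9789428710938, 460.01129150390625), (48.65081024169922, 143.11532592773438), 82.76757049560547)
t 19.15 tcp [ 0.467  -0.4188  0.2112] xaxis [-0.001  0.    -1.   ] jaw -100.8 q [ 0.88  0.29 -0.23  1.52  0.07  1.34 -1.12] w 0.0633 F [ 0.88 -0.48  0.04] M [ 0.05  0.05 -0.04]
```

View pics/end.png

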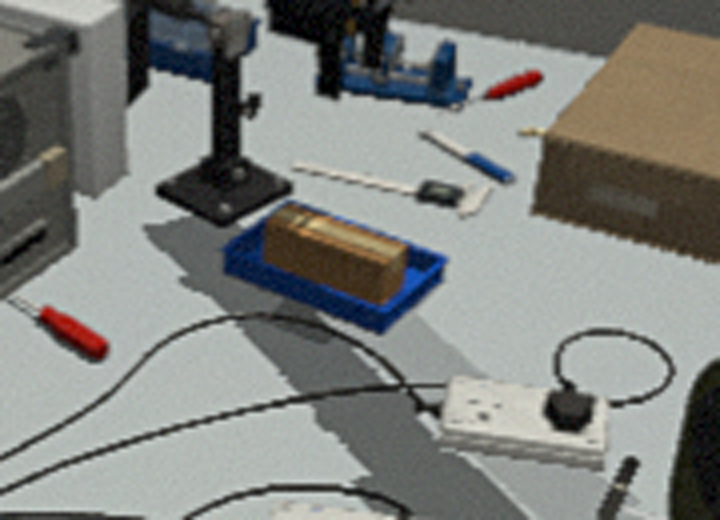

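The carton lies flat in the tray at crop (335,255), with the gripper clear above it. Handing in.

```bash
python3 -c "
from bench import *
print(job_done())"
```

```text
the job is handed in; nothing more can be done
None
```

The packed carton is in the blue tray and the job was handed in at about 19 s; it reported no verdict.

- **Finding the heavy one:** I tipped two cartons by one end, about 5° and 1 cm. The one nearest the robot pulled with about 2.9 N and the middle one with about 0.5 N. I lifted the first level before carrying it and it read 7.2 N, about 0.73 kg, so it is the packed one. I did not touch the third carton.
- **Placing:** I lowered it gently into the tray and opened the gripper only partway, so the fingers stayed clear of the walls.
- **Last checks:** The carton measured at about (0.466, -0.417) m and the tray centre about (0.467, -0.420) m, with the long axes within about 2° of each other. Its top is at about 0.05 m, as it should be lying flat on the tray floor. The other two stand flat within about 2 mm of where they started, and the gripper was about 0.2 m above the bench, touching nothing.
- **Disagreements:** The networks missed two or three of the brown cartons per picture and also reported the green look-alike as a carton. I took the carton positions from colour and depth instead. The 2.9 N tip reading was a little below the 4.4 N expected for 0.73 kg, probably from sensor noise and contact with the bench. The level lift settled it.

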